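# Back the board turntable off by one ratchet notch

## Task

The board turntable has been indexed one notch too far. With a fingertip, push the ball of the ratchet pawl's thumb lever over to the left until the pawl is lifted and stays up, push the wheel backward (clockwise seen from above) by one notch with a finger against one of its near posts (a meter hangs low behind the wheel), and then push the lever back so that the pawl's nose drops fully into the next gap between the teeth. Work gently, only by touching and pushing: grip and lift nothing, do not shift the turntable, and leave the other things on the bench where they are.

Things in the scene. Friction and masses are not known exactly. Their poses are not given: they have to be found in the camera images.
- turntable: round grey base of a ratchet turntable, 184 mm across, 11 mm high, about 2 kg, standing loose on rubber feet; all its parts move with it. Origin on the bench under the wheel's axis, z up. Its -x side looks roughly at the robot (turned up to 0.5 rad); +y is to the left seen from there. The pawl's 53 mm high bracket stands beside the wheel near x = -76, y = +61 mm.
- axis (a point): point on the wheel's axis, 66 mm above the bench. (Behind the turntable a meter and rails hang 0.31 m above the bench, from x = 0.63 m on.) The aluminium wheel is 166 mm across, top face at 24 mm; on its rim stand 10 steel saw teeth, 10 mm high, one every 36 degrees, with 24 mm flat gaps between them. With the pawl down the upright tooth faces stop the wheel going backward, the ramps let it go forward.
- wheel (a joint): angle (rad) of the wheel about its upright axis; starts near 0, grows counter-clockwise seen from above (forward), falls clockwise (backward); one notch = 0.628. In a gap the pawl's nose has about 0.1 of play either side. Friction about 0.08 N m (1.5 N at a post); stays where it is left; no end stop.
- pawl (a joint): angle (rad) of the steel pawl about its pivot: 0 = nose fully down in a gap, 0.65 = fully lifted, at its stop; the nose clears the teeth above about 0.2. Over-centre by its weight: let go below about 0.35 it falls back down, above about 0.5 it falls on to the lifted stop and stays there.
- knob (a point): centre of the black 20 mm ball on top of the pawl's thumb lever (7 mm rod, 80 mm long, upright from the pivot). Pushing the ball to the left (turntable +y) lifts the nose, pushing it back to the right lowers it, with under 1 N. 124 mm above the bench with the pawl down; fully lifted 119 mm, 50 mm farther left, with the nose end up to 85 mm.
- pivot (a point): middle of the pawl's pivot, a level pin along the turntable's x, 46 mm above the bench; at x = -76, y = +61 mm from the turntable's origin
- nose (a point): middle of the underside of the pawl's nose (10 x 9 mm), at the end of an arm that reaches 61 mm to the right (turntable -y) of the pivot over the tooth rim; 26 mm above the bench when down
- post_0 (a point): centre of the top of one of the five equal steel posts on the wheel (10 mm across, 42 mm tall, tops 66 mm above the bench), on a circle of 54 mm radius inside the tooth rim, 72 degrees (two notches) apart; post_0. They are there to turn the wheel by. The phone board clamped between them stays below 33 mm.
- post_1 (a point): centre of the top of one of the five equal steel posts on the wheel (10 mm across, 42 mm tall, tops 66 mm above the bench), on a circle of 54 mm radius inside the tooth rim, 72 degrees (two notches) apart; post_1. They are there to turn the wheel by. The phone board clamped between them stays below 33 mm.
- post_2 (a point): centre of the top of one of the five equal steel posts on the wheel (10 mm across, 42 mm tall, tops 66 mm above the bench), on a circle of 54 mm radius inside the tooth rim, 72 degrees (two notches) apart; post_2. They are there to turn the wheel by. The phone board clamped between them stays below 33 mm.
- post_3 (a point): centre of the top of one of the five equal steel posts on the wheel (10 mm across, 42 mm tall, tops 66 mm above the bench), on a circle of 54 mm radius inside the tooth rim, 72 degrees (two notches) apart; post_3. They are there to turn the wheel by. The phone board clamped between them stays below 33 mm.
- post_4 (a point): centre of the top of one of the five equal steel posts on the wheel (10 mm across, 42 mm tall, tops 66 mm above the bench), on a circle of 54 mm radius inside the tooth rim, 72 degrees (two notches) apart; post_4. They are there to turn the wheel by. The phone board clamped between them stays below 33 mm.
- solder_spool: reel of solder standing on its flange on the bench in front of the turntable, 51 mm across, 38 mm high; origin under its centre
- screw_tin: small round aluminium tin, 45 mm across, 12 mm high, on the bench to its left; origin under its centre
- usb_tester: small flat inline meter with a screen, 30 x 77 x 12 mm, lying on the bench to the right of the turntable; origin under its centre

How it is judged:
By the outcome, as a careful person would: the job done as asked, in the order asked, and still so for the second after the job is handed in, with the robot touching nothing.
It also fails if it takes over 51 s, if anything falls off the work surface, if the arm or the gripper's body presses on something with over 40 N, if the wrist force passes 120 N, or if a joint passes its speed limit or range.

## Robot

A 6-joint arm with a two-finger parallel gripper is mounted at the origin on a cart in front of the work surface, level with it; the furniture and walls round the work are solid. World frame = base frame: x ahead of the robot, y to its left, z up, the work surface at z = 0. Lengths are in m, angles in rad, forces in N, time in s.
With the tool pointing down it reaches from about 0.3 to 0.75 m from the base axis. Payload 8.5 kg.
Tool frame: the origin (TCP) lies on the centre line of the jaws, within the pads' length; the fingertips stand 14 mm ahead of it and the grasp point (between the pads) lies 5 mm behind it (env.tip_reach is the distance from the TCP to the fingertips, in m); z points along the fingers, y is the line along which they close (so a half turn about z gives the same grasp; the last joint's range is limited). The gripper opens to 85 mm and grips with 20 to 120 N. Pads are 22 mm wide; open, the fingers measure 114 mm over their backs; the gripper's body (76 mm by 85 mm) begins 54 mm behind the grasp point. The pads swing forward as they close: fully open they stand 13 mm farther back than shut.
Start: joints at [-1.527, 0.381, 1.297, -0, 1.464, -0.215], TCP at [0.141, -0.532, 0.245] pointing down, gripper open.
Joint ranges: [-3.11, 3.11], [-0.89, 2.33], [0.22, 2.48], [-1.42, 4.56], [0.17, 2.85], [-2.88, 2.88]. Speed limits (rad/s): [2.39, 2.39, 3.14, 3.14, 3.14, 3.14].

## Interface

Orientations are given as a rotation vector (axis times angle).
In Python, from cell import env gives the robot as it stands. The module is installed in compiled form; this text tells all that it offers.
- The arm moves only by the shell command python3 -m crank 'ROWS' [FORCE]. ROWS is JSON, a list of rows, each a list of 7 numbers: the shift along the world's x, y, z in units of 30 mm (1.0 is 30 mm), then the turn, a rotation vector about the world's x, y, z in units of 5 degrees (1.0 is 5 degrees), then the gripper command: -1 is shut, 1 is fully open, values between are in proportion. A call has exactly 10 rows; each row shifts and turns the commanded pose from where the row before left it; what a row does not reach is not made up. A row lasts 1/12 s, in which the tool goes at most 41.7 mm and 7.16 degrees, less where a joint would pass 70% of its speed; a pose out of reach is approached as far as the arm can. A call is refused whole if a number of a shift passes 1 or a number of a turn 1, either way. A call with a gripper value outside its range is refused whole. The fingers move at their own pace and stop on an object; FORCE is the grip in N (left out, the last holds). Time passes only in rows, so rows that do not move let the fingers close, or fill a call up. It gives the time, the measured TCP pose, the force, the opening and the grip force at its end, in the units of the state.
- env.get_obs(): the state, without advancing time (a new reading comes with each control period).
- env.capture(name): name is "side" or "top" or "wrist"; returns a dict with "color" (480x640x3 uint8, red, green, blue), "depth" (480x640 float32, m along the optical axis (not along the pixel's ray), 0 where there is no reading), "camera_matrix" (3x3 intrinsics, pixels), "camera_from_world" (4x4, takes a point from world to camera coordinates); the wrist camera has in their place "tool_from_camera" (4x4, takes a point from camera to tool coordinates, whose origin is the TCP and whose axes are the flange's). Camera axes: x right, y down, z forward; pixel columns grow to the right and rows downward; lengths in m; the calibration is good to about 2 mm. The wrist camera is an equidistant fisheye: a pixel r from the principal point sees the ray r / f radians off the axis. A picture is of the moment at which its call begins: read the wrist's pose just before it.
- env.sign_off(): hands the job in; it is judged then, once.
The state is a dict: "t": time; "qpos": joint angles; "dq": joint speeds; "joint_torque": joint torques, N m; "tcp_pos": TCP position; "tool_rot": TCP orientation; "contact_force": force on the tool from outside, world axes, zero at the start; "moment": the same for the moment, N m; "finger_gap": finger opening in m; "grip_force": force on a finger pad.
Only numpy, scipy, OpenCV 4.12 (cv2) and the standard library are available. Lean on these libraries where they do the work, as an engineer would, in place of code of your own. Each camera call takes 0.05 s, during which the arm holds its last target. There are 200 camera calls.

## Working session

There is one attempt and no reset: what is moved stays moved. The work goes in short steps, Python scripts to look and compute and a shell command to move; the robot and the scene stay as the last step left them, time stands still between calls to the robot, and variables do not carry over. Pictures are saved under pics/ and viewed, at most 10 in all, crops included, and the job is handed in when it is done.

```bash
mkdir -p pics
python3 - <<'E'
from cell import env
import cv2,numpy as np
o=env.get_obs();print({k:np.round(v,3) for k,v in o.items()})
for n in("top","side"):
    c=env.capture(n);np.savez(f"pics/{n}0.npz",**c)
    cv2.imwrite(f"pics/{n}0.png",c["color"][:,:,::-1]);print(c["camera_matrix"],c["camera_from_world"])
E
```

```text
{'t': np.float64(0.0), 'qpos': array([-1.527,  0.381,  1.298,  0.   ,  1.464, -0.215]), 'dq': array([-0.   ,  0.001,  0.001, -0.001,  0.   , -0.001]), 'joint_torque': array([ 0.0000e+00, -4.4846e+01, -2.3128e+01, -0.0000e+00,  5.0000e-03,
       -0.0000e+00]), 'tcp_pos': array([ 0.141, -0.531,  0.245]), 'tool_rot': array([-3.114, -0.405, -0.   ]), 'contact_force': array([-0.777,  0.502, -0.506]), 'moment': array([ 0.002, -0.029,  0.006]), 'grip_force': np.float64(0.0), 'finger_gap': np.float64(0.086)}
[[597.79816077   0.         327.16767086]
 [  0.         597.79816077 236.3400704 ]
 [  0.           0.           1.        ]] [[ 0.02177356 -0.999724   -0.00882203 -0.04936488]
 [-0.98545001 -0.01997322 -0.16878787  0.50807835]
 [ 0.16856508  0.01236879 -0.98561292  1.41370886]
 [ 0.          0.          0.          1.        ]]
[[612.66277032   0.         323.80648567]
 [  0.         612.66277032 241.67205838]
 [  0.           0.           1.        ]] [[-0.97499474 -0.22222371 -0.00137134  0.46401851]
 [-0.11008103  0.48831688 -0.86569555  0.15038563]
 [ 0.19304773 -0.84389765 -0.500569    1.08856192]
 [ 0.          0.          0.          1.        ]]
```

View pics/top0.png

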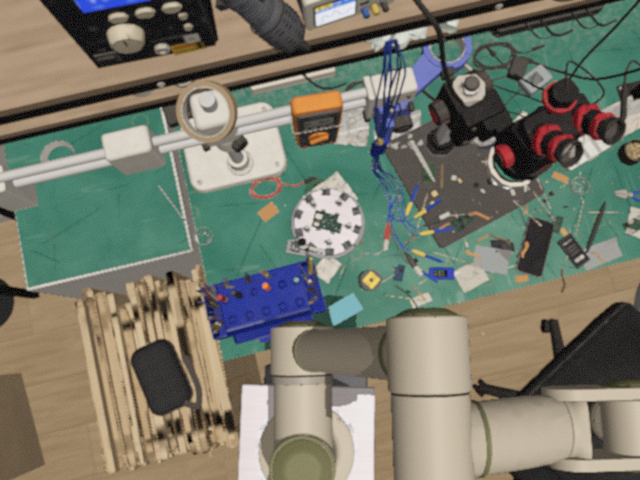

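View pics/side0.png

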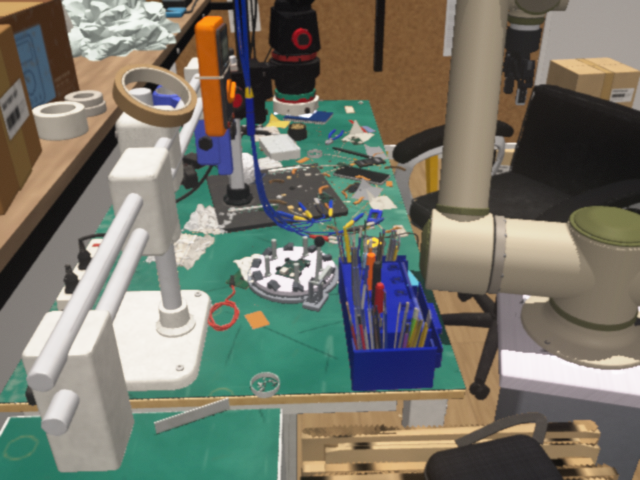

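The top view shows the wheel at about (328,222), the bracket at about (298,246), and a blue tool box at (265,300). In the side view the wheel is at (292,270) and the bracket at (318,292). Next I'll enlarge both.

```bash
cat > h.py <<'E'
import numpy as np,cv2
def ray(c,u,v):
    K=c["camera_matrix"];T=c["camera_from_world"];R=T[:3,:3]
    return -R.T@T[:3,3],R.T@np.linalg.solve(K,[u,v,1.])
def onz(c,u,v,z):
    o,d=ray(c,u,v);return o+d*(z-o[2])/d[2]
def proj(c,p):
    q=c["camera_from_world"]@np.r_[p,1.];q=c["camera_matrix"]@q[:3];return q[:2]/q[2]
def tri(*r):
    A=0;b=0
    for o,d in r:
        d=d/np.linalg.norm(d);M=np.eye(3)-np.outer(d,d);A=A+M;b=b+M@o
    return np.linalg.solve(A,b)
E
python3 - <<'E'
import cv2,numpy as np
from h import *
t=np.load("pics/top0.npz");s=np.load("pics/side0.npz")
a=cv2.resize(t["color"][180:265,275:375],None,fx=5,fy=5,interpolation=3)[:,:,::-1][:600]
b=cv2.resize(s["color"][225:320,240:340],None,fx=4,fy=4,interpolation=3)[:,:,::-1]
im=np.zeros((425,800,3),np.uint8)
a=cv2.resize(a,(400,340));im[:340,:400]=a;im[:380,400:]=b
cv2.imwrite("pics/z0.png",im)
print(onz(t,328,222,.024))
E
```

```text
[ 0.54834941 -0.03971147  0.024     ]
```

View pics/z0.png

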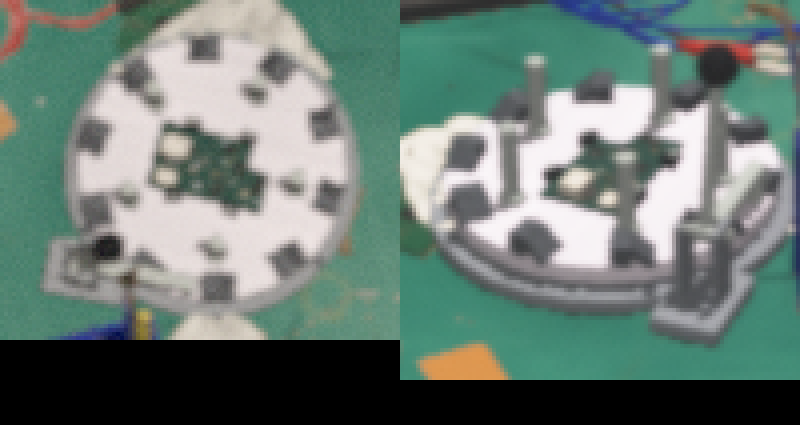

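The zoom shows the ball at top (301.7,241.5) and side (319.2,241.5), along with the five posts. I'll triangulate these.

Run:
```python
import cv2,numpy as np
from h import *
t=np.load("pics/top0.npz");s=np.load("pics/side0.npz")
k=tri(ray(t,301.7,241.5),ray(s,319.2,241.5));print("knob",k,onz(t,301.7,241.5,.124),onz(s,319.2,241.5,.124))
P=np.array([onz(t,*p,.066) for p in [(313.7,204.2),(338.2,203),(348.2,226.2),(328,241.5),(306.7,229.2)]])
S=np.array([onz(s,*p,.066) for p in [(274,239.5),(305.5,237),(296.2,264.2),(267,256.7)]])
print(P,'\n',S)
c=P.mean(0);print(c)
k[:2]=(k[:2]+onz(t,301.7,241.5,.124)[:2])/2
w=k-c;yaw=np.arctan2(w[1],w[0])-np.arctan2(61,-76);print("r knob",np.hypot(*w[:2]),"yaw",yaw%(2*np.pi))
for p in P: print(np.hypot(*(p-c)[:2]),np.degrees(np.arctan2(*(p-c)[1::-1])))
for n,q in (("nosebase",None),):
  pass
```

```text
knob [0.48104275 0.01841909 0.12350334] [0.48193996 0.01853133 0.124     ] [0.47982804 0.01939498 0.124     ]
[[ 0.58331109 -0.00465015  0.066     ]
 [ 0.58745698 -0.06387606  0.066     ]
 [ 0.53081428 -0.08897316  0.066     ]
 [ 0.49257543 -0.04122606  0.066     ]
 [ 0.52147384  0.0106002   0.066     ]] 
 [[ 5.93116170e-01 -6.61555309e-02  6.60000000e-02]
 [ 5.34131955e-01 -8.98301510e-02  6.60000000e-02]
 [ 5.25620111e-01  1.37757238e-02  6.60000000e-02]
 [ 5.86960382e-01  6.62804924e-05  6.60000000e-02]]
[ 0.54312632 -0.03762504  0.066     ]
r knob 0.0833433143457107 yaw 6.221105903349447
0.05198229928505499 39.37168626318915
0.05152012090964949 -30.632487990936514
0.05280355307777202 -103.48359625878177
0.050678995422795005 -175.9253920090669
0.052863073454240864 114.17943261275654
```

Run:
```python
import cv2,numpy as np
from h import *
for n in("top","side"):
    c=np.load(f"pics/{n}0.npz");K=c["camera_matrix"];T=c["camera_from_world"]
    v,u=np.mgrid[:480,:640];d=c["depth"];rgb=c["color"].astype(int)
    q=np.stack([(u-K[0,2])/K[0,0]*d,(v-K[1,2])/K[1,1]*d,d],-1)
    W=(q-T[:3,3])@T[:3,:3]
    near=(d>0)&(np.hypot(W[...,0]-.545,W[...,1]+.038)<.13)
    for lo,hi in((.019,.028),(.045,.08),(.08,.105),(.109,.14)):
        m=near&(W[...,2]>lo)&(W[...,2]<hi)
        N,L,st,ce=cv2.connectedComponentsWithStats(m.astype(np.uint8))
        for i in range(1,N):
            if st[i,4]>2:
                w=W[L==i];print(n,lo,st[i,4],np.round(np.median(w,0),4),np.round(w.min(0),3),np.round(w.max(0),3))
    m=near&(rgb.min(-1)>195)&(abs(W[...,2]-.024)<.006)
    p=cv2.convexHull(W[m][:,:2].astype(np.float32));print(n,"wheel",cv2.minEnclosingCircle(p),m.sum())
```

```text
top 0.019 2088 [ 0.5505 -0.042   0.0247] [ 0.468 -0.122  0.019] [0.633 0.043 0.028]
top 0.019 3 [0.6056 0.0164 0.0271] [0.605 0.014 0.024] [0.607 0.016 0.027]
top 0.019 6 [0.4745 0.0437 0.0218] [0.474 0.037 0.02 ] [0.477 0.05  0.028]
top 0.019 11 [ 0.4724 -0.0143  0.0245] [ 0.469 -0.022  0.019] [ 0.475 -0.002  0.027]
top 0.045 21 [ 0.5929 -0.0659  0.0658] [ 0.59  -0.071  0.049] [ 0.6   -0.063  0.07 ]
top 0.045 20 [ 0.5878 -0.0039  0.0662] [ 0.585 -0.008  0.048] [0.594 0.    0.071]
top 0.045 19 [ 0.5356 -0.0913  0.0657] [ 0.532 -0.096  0.045] [ 0.541 -0.088  0.069]
top 0.045 18 [0.5267 0.01   0.0673] [0.523 0.006 0.05 ] [0.531 0.015 0.071]
top 0.045 18 [ 0.4937 -0.0436  0.0669] [ 0.49  -0.048  0.051] [ 0.499 -0.041  0.074]
top 0.045 74 [0.482  0.0355 0.0522] [0.471 0.01  0.045] [0.497 0.047 0.08 ]
top 0.045 3 [0.4786 0.0022 0.0467] [0.476 0.002 0.045] [0.482 0.002 0.048]
top 0.045 32 [ 0.4764 -0.0148  0.0485] [ 0.469 -0.03   0.045] [ 0.481 -0.003  0.054]
top 0.045 39 [0.4379 0.0081 0.067 ] [ 0.422 -0.005  0.049] [0.443 0.024 0.08 ]
top 0.08 11 [0.4362 0.0276 0.0897] [0.434 0.023 0.086
[... 1834 characters left out ...]
.5257 0.0161 0.0592] [0.521 0.01  0.046] [0.532 0.021 0.069]
side 0.045 221 [0.4799 0.0351 0.0512] [ 0.469 -0.027  0.045] [0.495 0.052 0.08 ]
side 0.08 131 [0.4363 0.0075 0.0907] [ 0.425 -0.004  0.08 ] [0.449 0.033 0.105]
side 0.08 48 [0.4814 0.0296 0.0938] [0.478 0.022 0.081] [0.486 0.034 0.105]
side 0.109 23 [ 0.4223 -0.0125  0.1286] [ 0.421 -0.016  0.109] [ 0.425 -0.006  0.14 ]
side 0.109 69 [0.434  0.0025 0.1243] [ 0.429 -0.006  0.11 ] [0.44  0.007 0.14 ]
side 0.109 69 [0.445  0.0109 0.1249] [0.438 0.005 0.109] [0.451 0.014 0.139]
side 0.109 112 [0.4792 0.0249 0.1273] [0.471 0.015 0.109] [0.489 0.032 0.136]
side wheel ((0.5478422045707703, -0.03568846359848976), 0.08374064415693283) 1165
```

Run:
```python
import numpy as np
for n in("top","side"):
    c=np.load(f"pics/{n}0.npz");K=c["camera_matrix"];T=c["camera_from_world"]
    v,u=np.mgrid[:480,:640];d=c["depth"]
    q=np.stack([(u-K[0,2])/K[0,0]*d,(v-K[1,2])/K[1,1]*d,d],-1)
    W=((q-T[:3,3])@T[:3,:3])[d>0]
    print(n)
    for x in np.arange(.38,.70,.02):
        r=[]
        for y in np.arange(-.16,.18,.02):
            m=(abs(W[:,0]-x-.01)<.01)&(abs(W[:,1]-y-.01)<.01)&(W[:,2]<.6)
            r.append("%4d"%(1000*W[m,2].max()) if m.any() else "  --")
        print("%.2f"%x,*r)
```

```text
top
0.38   46   48   13   10   12   12   88  130  174  149   97   97  206   96  203  150  185
0.40   47   47   11   11   23   15   17  147  175  119   97   98  190  189  194   92   92
0.42   47   42   15   10   21   17   16  151  132  138   95   95   92   14   10   13   16
0.44   12   15   10   13   14   13   18  175  183   96   10   10    9   10    9    9   11
0.46   16   10   12   36   31   40   53  181  183  138   57   17   11   10   11   13   11
0.48   10   10   27   41   37   73   37   52  140  137   58   12   13   16   11   10   10
0.50   12   19   30   32   34   31   33   30   32   38   19   10   12   14   10   12    9
0.52   11   26   44   69   31   35   33   40   70   39   25   11    9   10   13   10    9
0.54   13   25   34   67   31   35   34   41   32   33   27   12   11    9   15   12   11
0.56   10   19   40   32   35   35   36   38   33   39   34   10   14   13   11    9   12
0.58   11   14   37   37   70   31   31   70   52   34   13   12   15   11    9    9    9
0.60   10    9   25   40   38   34   39   34   40   29   10   12   18   18   18   21  420
0.62  152    9  
[... 1088 characters left out ...]
   65   28   30   33   35   29   32   30    7    7    8    7    6    7
0.56    6   --   36   37   30   33   34   36   28   36   36    8    6    7    8    6    6
0.58    5 -600   33   29   69   66   28   67   68   28   19    8    6    8    6    8    6
0.60    7    8   22   35   36   33   35   28   36   32   12    6   14   15   16   16  416
0.62  151    6    5   14   27   25  388  391  482  414   11    6   17   14    6  431  426
0.64  503  507  507   15  414  488  491  493  494  492   11   15   16   15  442  441  412
0.66  500  505    6    7   12  491  493  493  494  493    6    5  330  333  451  450  404
0.68    6    6    7    7    6  491  492  492  329  334  379  379  379  334  454  460  458
```

Run:
```python
import numpy as np
for n in("top","side"):
    c=np.load(f"pics/{n}0.npz");K=c["camera_matrix"];T=c["camera_from_world"]
    v,u=np.mgrid[:480,:640];d=c["depth"]
    q=np.stack([(u-K[0,2])/K[0,0]*d,(v-K[1,2])/K[1,1]*d,d],-1)
    W=((q-T[:3,3])@T[:3,:3]);m=(d>0)&(W[...,0]>.415)&(W[...,0]<.5)&(abs(W[...,1])<.06)&(W[...,2]>.1)&(W[...,2]<.3)
    o=np.argsort(W[m][:,2]);
    for a,b,p,g in [x for x in zip(u[m],v[m],W[m],c["color"][m])][::3]: 
        if not(.47<p[0]<.492 and p[2]<.14 and p[1]>0): print(n,a,b,np.round(p*1000).astype(int),g)
```

```text
top 307 247 [461   3 182] [142 136 128]
top 305 248 [459   8 179] [140 137 127]
top 308 248 [459   1 178] [112 101  91]
top 306 249 [457   6 176] [64 59 45]
top 309 249 [458  -1 169] [146 143 130]
top 307 250 [456   4 170] [72 62 51]
top 305 251 [455   9 159] [122 118 110]
top 308 251 [455   2 158] [115 103  98]
top 307 252 [454   4 154] [114 109 104]
top 307 253 [452   4 150] [123 114 108]
top 306 254 [451   7 143] [117 109 111]
top 305 255 [449  10 135] [119 119 123]
top 308 255 [449   3 136] [100 101  86]
top 308 256 [448   3 131] [89 94 82]
top 308 257 [447   3 119] [88 92 85]
top 308 258 [444   3 121] [92 89 75]
top 311 258 [441  -5 148] [179 163  94]
top 307 259 [441   5 129] [59 61 87]
top 311 259 [439  -5 147] [185 165  93]
top 307 260 [441   6 111] [56 63 88]
top 310 260 [436  -3 151] [147 127  62]
top 307 261 [439   6 108] [56 63 85]
top 310 261 [435  -2 139] [136 122  60]
top 307 262 [437   6 106] [55 57 81]
top 310 262 [434  -2 135] [138 122  47]
top 309 263 [434   1 117] [112  99  49]
top 312 263 [433  -6 124] [114  99  83]
top 311 264 [431  -4 117] [128 112  57]
top 310
[... 3345 characters left out ...]
] [ 80  95 115]
side 347 247 [431   7 112] [159 138  38]
side 350 247 [423  22 121] [121 111  86]
side 340 248 [444   8 109] [97 93 94]
side 345 248 [436   2 106] [117 129  89]
side 348 248 [430   1 106] [160 140  40]
side 342 249 [439  14 110] [ 85  85 105]
side 346 249 [434   2 104] [146 132  59]
side 349 249 [428   3 106] [144 125  48]
side 340 250 [443  10 106] [95 94 93]
side 343 250 [438  10 106] [ 70  87 105]
side 348 250 [430   2 102] [159 138  40]
side 341 251 [441  11 104] [107  93  88]
side 346 251 [433   6 102] [133 137  80]
side 350 251 [423  19 112] [118 113  70]
side 340 252 [443   9 101] [86 86 88]
side 343 252 [438   9 101] [ 75  90 105]
side 342 253 [439  12 101] [93 92 93]
```

```bash
python3 -c "
from cell import env;print(env.tip_reach)"
python3 -m crank '[[0.57,0.86,0,0,0,-0.55,-1],[0.57,0.86,0,0,0,-0.55,-1],[0.57,0.86,0,0,0,-0.55,-1],[0.57,0.86,0,0,0,-0.55,-1],[0.57,0.86,0,0,0,-0.55,-1],[0.57,0.86,0,0,0,-0.55,-1],[0.57,0.86,0,0,0,-0.55,-1],[0.57,0.86,0,0,0,-0.55,-1],[0.57,0.86,0,0,0,-0.55,-1],[0.57,0.86,0,0,0,-0.55,-1]]' 20
python3 -m crank '[[0.57,0.85,0,0,0.3,0,-1],[0.57,0.85,0,0,0.3,0,-1],[0.57,0.85,0,0,0.3,0,-1],[0.57,0.85,0,0,0.3,0,-1],[0.57,0.85,0,0,0.3,0,-1],[0.57,0.85,0,0,0.3,0,-1],[0.57,0.85,0,0,0.3,0,-1],[0.57,0.85,0,0,0.3,0,-1],[0.57,0.85,0,0,0.3,0,-1],[0.57,0.85,0,0,0.3,0,-1]]'
python3 -m crank '[[0,0,0,0,0,0,-1],[0,0,0,0,0,0,-1],[0,0,0,0,0,0,-1],[0,0,0,0,0,0,-1],[0,0,0,0,0,0,-1],[0,0,0,0,0,0,-1],[0,0,0,0,0,0,-1],[0,0,0,0,0,0,-1],[0,0,0,0,0,0,-1],[0,0,0,0,0,0,-1]]'
python3 - <<'E'
from cell import env
import cv2,numpy as np
print(np.round(env.get_obs()["qpos"],2))
c=env.capture("wrist");np.savez("pics/w1.npz",**c)
s=env.capture("side");np.savez("pics/s1.npz",**s)
im=np.zeros((300,800,3),np.uint8);im[:,:400]=cv2.resize(c["color"],(400,300))[:,:,::-1]
im[:,400:]=cv2.resize(s["color"][70:320,140:473],(400,300),interpolation=3)[:,:,::-1]
cv2.imwrite("pics/a1.png",im)
E
```

```text
0.014
t: 0.93
tcp_pos: [0.3122, -0.2722, 0.2452]
tool_rot: [-3.122, 0.351, 0.0]
contact_force: [0.1, -1.0, -0.0]
finger_gap: 0.0002
grip_force: 0.0
t: 1.77
tcp_pos: [0.4833, -0.0171, 0.2451]
tool_rot: [3.067, -0.34, -0.407]
contact_force: [-0.4, -0.3, 0.3]
finger_gap: -0.0002
grip_force: 0.0
t: 2.6
tcp_pos: [0.4827, -0.0188, 0.2453]
tool_rot: [3.068, -0.341, -0.404]
contact_force: [0.2, -0.1, -0.4]
finger_gap: -0.0001
grip_force: 0.0
[-0.25  0.38  1.32 -0.06  1.69  1.54]
```

View pics/a1.png

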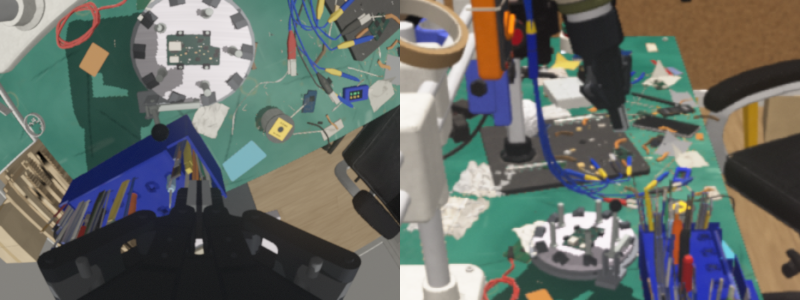

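The left half is the wrist view: the ball is at (160,131), the closed fingers are at (200,185) just right of it, and the leaning pens are in the blue box below. The right half is the side view: the gripper is at (615,90), leaning away from the robot as planned. Now I'll lower it beside the ball.

```bash
python3 -m crank '[[0.1,0,-0.4,0,0,0,-1],[0,0,-0.45,0,0,0,-1],[0,0,-0.45,0,0,0,-1],[0,0,-0.45,0,0,0,-1],[0,0,-0.45,0,0,0,-1],[0,0,-0.45,0,0,0,-1],[0,0,-0.45,0,0,0,-1],[0,0,-0.45,0,0,0,-1],[0,0,-0.4,0,0,0,-1],[0,0,0,0,0,0,-1]]'
python3 - <<'E'
from cell import env
import cv2,numpy as np
c=env.capture("wrist");np.savez("pics/w2.npz",**c)
s=env.capture("side");np.savez("pics/s2.npz",**s)
im=np.zeros((300,800,3),np.uint8);im[:,:400]=cv2.resize(c["color"][100:400,100:500],(400,300))[:,:,::-1]
im[:,400:]=cv2.resize(s["color"][170:320,220:420],(400,300),interpolation=3)[:,:,::-1]
cv2.imwrite("pics/a2.png",im)
E
```

```text
t: 3.53
tcp_pos: [0.4849, -0.0184, 0.125]
tool_rot: [3.067, -0.34, -0.41]
contact_force: [0.4, 0.2, 0.3]
finger_gap: -0.0005
grip_force: 0.0
```

View pics/a2.png

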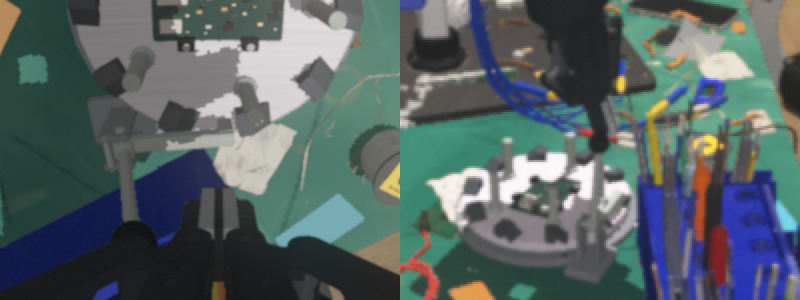

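Left half, wrist view: the ball is at (133,240), left of the fingertips at (220,190). Right half, side view: the fingertip is at (600,130), level with the ball at (598,143). I'll push left along the turntable's +y.

```bash
python3 -m crank '[[0.036,0.163,0,0,0,0,-1],[0.036,0.163,0,0,0,0,-1],[0.036,0.163,0,0,0,0,-1],[0.036,0.163,0,0,0,0,-1],[0.036,0.163,0,0,0,0,-1],[0.036,0.163,0,0,0,0,-1],[0.036,0.163,0,0,0,0,-1],[0.036,0.163,0,0,0,0,-1],[0.036,0.163,0,0,0,0,-1],[0.036,0.163,0,0,0,0,-1]]'
cat > k.py <<'E'
import numpy as np
from h import *
from cell import env
def knob(n="top"):
    c=env.capture(n);K=c["camera_matrix"];T=c["camera_from_world"];v,u=np.mgrid[:480,:640];d=c["depth"]
    q=np.stack([(u-K[0,2])/K[0,0]*d,(v-K[1,2])/K[1,1]*d,d],-1);W=(q-T[:3,3])@T[:3,:3]
    return c,W
if __name__=="__main__":
    c,W=knob("side");r=c["color"].astype(int)
    m=(abs(W[...,0]-.485)<.02)&(W[...,1]>0)&(W[...,1]<.1)&(W[...,2]>.055)&(W[...,2]<.14)
    for lo in range(55,140,10):
        k=m&(W[...,2]*1000>lo)&(W[...,2]*1000<lo+10);print(lo,k.sum(),np.round(np.median(W[k],0)*1000) if k.any() else '')
E
python3 k.py
```

```text
t: 4.47
tcp_pos: [0.4966, 0.0308, 0.1268]
tool_rot: [3.068, -0.341, -0.404]
contact_force: [-0.4, -0.2, -0.4]
finger_gap: -0.0003
grip_force: 0.0
55 77 [480.  15.  59.]
65 20 [482.  43.  69.]
75 16 [484.  46.  79.]
85 16 [484.  49.  90.]
95 15 [484.  52. 100.]
105 15 [485.  55. 110.]
115 42 [485.  60. 123.]
125 133 [487.  54. 130.]
135 39 [493.  43. 137.]
```

```bash
python3 -m crank '[[0.036,0.163,0,0,0,0,-1],[0.036,0.163,0,0,0,0,-1],[0,0,0,0,0,0,-1],[0,0,0,0,0,0,-1],[0,0,0,0,0,0,-1],[0,0,0,0,0,0,-1],[0,0,0,0,0,0,-1],[0,0,0,0,0,0,-1],[0,0,0,0,0,0,-1],[0,0,0,0,0,0,-1]]'
python3 k.py
```

```text
t: 5.35
tcp_pos: [0.4987, 0.0399, 0.1268]
tool_rot: [3.068, -0.341, -0.404]
contact_force: [0.2, -0.5, 0.3]
finger_gap: -0.0001
grip_force: 0.0
55 67 [480.  21.  60.]
65 49 [479.  10.  69.]
75 18 [484.  53.  79.]
85 14 [486.  59.  91.]
95 14 [486.  62.  99.]
105 9 [488.  68. 112.]
115 94 [488.  73. 121.]
125 116 [490.  55. 129.]
135 30 [494.  52. 137.]
```

The lever is at its lifted stop: ball face at y=0.073, 49 mm farther left. I'll back off, go up, and move to the right of the near post.

```bash
python3 -m crank '[[-0.036,-0.163,0,0,0,0,-1],[-0.036,-0.163,0,0,0,0,-1],[-0.036,-0.163,0,0,0,0,-1],[0,0,0.4,0,0,0,-1],[0,0,0.4,0,0,0,-1],[0,0,0.4,0,0,0,-1],[0,0,0.4,0,0,0,-1],[0,0,0.4,0,0,0,-1],[0,0,0.4,0,0,0,-1],[0,0,0.4,0,0,0,-1]]'
python3 -m crank '[[-0.03,-0.4,0,0,0,0,-1],[-0.03,-0.4,0,0,0,0,-1],[-0.03,-0.4,0,0,0,0,-1],[-0.03,-0.4,0,0,0,0,-1],[-0.03,-0.4,0,0,0,0,-1],[-0.03,-0.4,0,0,0,0,-1],[-0.03,-0.4,0,0,0,0,-1],[-0.03,-0.4,0,0,0,0,-1],[0,0,0,0,0,0,-1],[0,0,0,0,0,0,-1]]'
python3 k.py
cat > p.py <<'E'
from k import *
c,W=knob("top")
m=(W[...,2]>.054)&(W[...,2]<.072)&(np.hypot(W[...,0]-.548,W[...,1]+.038)<.068)
N,L,st,ce=cv2.connectedComponentsWithStats(m.astype(np.uint8))
for i in range(1,N):
    if st[i,4]>8:
        w=np.median(W[L==i],0);a=np.degrees(np.arctan2(w[1]+.039,w[0]-.5483));print(st[i,4],np.round(w*1000),"ang",round(a,1),"mod72",round(a%72,1))
E
python3 p.py
```

```text
t: 6.23
tcp_pos: [0.4953, 0.0248, 0.2114]
tool_rot: [3.067, -0.341, -0.404]
contact_force: [0.5, -0.2, -0.3]
finger_gap: -0.0
grip_force: 0.0
t: 7.07
tcp_pos: [0.4882, -0.0712, 0.2107]
tool_rot: [3.068, -0.342, -0.404]
contact_force: [0.8, 0.1, 0.2]
finger_gap: 0.0001
grip_force: 0.0
55 57 [480.  22.  60.]
65 54 [479.   8.  70.]
75 15 [483.  54.  79.]
85 16 [485.  59.  90.]
95 14 [486.  64. 101.]
105 8 [486.  72. 111.]
115 58 [487.  77. 121.]
125 40 [488.  73. 127.]
135 0 
11 [588.  -5.  65.] ang 40.4 mod72 40.4
```

```bash
python3 -m crank '[[0.05,0,-0.4,0,0,0,-1],[0,0,-0.57,0,0,0,-1],[0,0,-0.57,0,0,0,-1],[0,0,-0.57,0,0,0,-1],[0,0,-0.57,0,0,0,-1],[0,0,-0.57,0,0,0,-1],[0,0,-0.57,0,0,0,-1],[0,0,-0.57,0,0,0,-1],[0,0,-0.57,0,0,0,-1],[0,0,0,0,0,0,-1]]'
python3 - <<'E'
from cell import env
import cv2,numpy as np
c=env.capture("wrist")
s=env.capture("side")
im=np.zeros((300,800,3),np.uint8);im[:,:400]=cv2.resize(c["color"][100:400,100:500],(400,300))[:,:,::-1]
im[:,400:]=cv2.resize(s["color"][170:320,220:420],(400,300),interpolation=3)[:,:,::-1]
cv2.imwrite("pics/a3.png",im)
E
```

```text
t: 8.0
tcp_pos: [0.4886, -0.0696, 0.0597]
tool_rot: [3.068, -0.339, -0.411]
contact_force: [0.1, -0.1, 0.0]
finger_gap: -0.0002
grip_force: 0.0
```

View pics/a3.png

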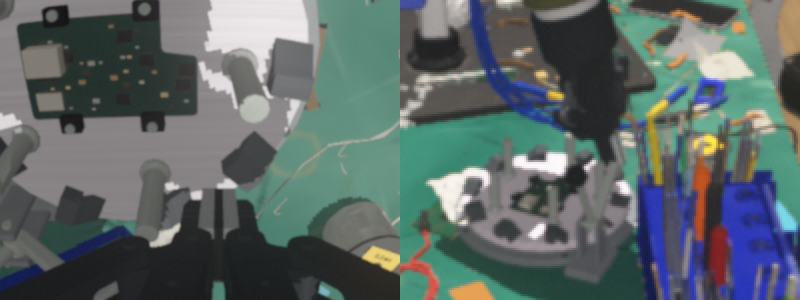

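Left half, wrist view: the near post is at (152,200), left of the fingertip at (220,200), in line radially. Right half, side view: the ball is lifted at (572,172). I'll push the post left.

```bash
python3 -m crank '[[0.026,0.117,0,0,0,0,-1],[0.026,0.117,0,0,0,0,-1],[0.026,0.117,0,0,0,0,-1],[0.026,0.117,0,0,0,0,-1],[0.026,0.117,0,0,0,0,-1],[0.026,0.117,0,0,0,0,-1],[0.026,0.117,0,0,0,0,-1],[0.026,0.117,0,0,0,0,-1],[0.026,0.117,0,0,0,0,-1],[0.026,0.117,0,0,0,0,-1]]'
cat > p2.py <<'E'
from k import *
from cell import env
# post angles from the side view, per-post tops by depth
c,W=knob("side")
m=(W[...,2]>.046)&(W[...,2]<.069)&(np.hypot(W[...,0]-.548,W[...,1]+.038)<.068)
N,L,st,ce=cv2.connectedComponentsWithStats(m.astype(np.uint8))
for i in range(1,N):
    if st[i,4]>12:
        w=np.median(W[L==i],0);a=np.degrees(np.arctan2(w[1]+.0345,w[0]-.547));print("side",st[i,4],np.round(w*1000),round(np.hypot(w[1]+.0345,w[0]-.547)*1000),"mod72",round(a%72,1))
E
python3 p.py; python3 p2.py
```

```text
t: 8.93
tcp_pos: [0.4978, -0.0352, 0.062]
tool_rot: [3.068, -0.341, -0.403]
contact_force: [-1.9, -1.7, -0.0]
finger_gap: -0.0001
grip_force: 0.9
side 49 [574. -80.  55.] 53 mod72 13.2
side 53 [600. -22.  60.] 54 mod72 13.1
side 92 [494. -18.  61.] 55 mod72 18.8
side 59 [553.  20.  59.] 55 mod72 11.5
```

```bash
python3 -m crank '[[0.016,0.07,0,0,0,0,-1],[0.016,0.07,0,0,0,0,-1],[0.016,0.07,0,0,0,0,-1],[0,0,0,0,0,0,-1],[0,0,0,0,0,0,-1],[0,0,0,0,0,0,-1],[0,0,0,0,0,0,-1],[0,0,0,0,0,0,-1],[0,0,0,0,0,0,-1],[0,0,0,0,0,0,-1]]'
python3 p2.py
```

```text
t: 9.87
tcp_pos: [0.4989, -0.0292, 0.062]
tool_rot: [3.068, -0.341, -0.404]
contact_force: [-0.4, 0.1, 0.2]
finger_gap: 0.0
grip_force: 0.0
side 16 [571. -82.  50.] 53 mod72 8.7
side 54 [601. -28.  59.] 54 mod72 7.0
side 76 [494. -18.  62.] 56 mod72 18.7
side 60 [558.  19.  59.] 55 mod72 6.1
```

```bash
python3 -m crank '[[0.008,0.04,0,0,0,0,-1],[0,0,0,0,0,0,-1],[-0.03,-0.13,0,0,0,0,-1],[-0.03,-0.13,0,0,0,0,-1],[-0.03,-0.13,0,0,0,0,-1],[0,0,0.4,0,0,0,-1],[0,0,0.7,0,0,0,-1],[0,0,1,0,0,0,-1],[0,0,1,0,0,0,-1],[0,0,1,0,0,0,-1]]'
python3 -m crank '[[0,0,0.6,0,0,0,-1],[0,0,0.3,0,0,0,-1],[0,0,0,0,0,0,-1],[0,0,0,0,0,0,-1],[0,0,0,0,0,0,-1],[0,0,0,0,0,0,-1],[0,0,0,0,0,0,-1],[0,0,0,0,0,0,-1],[0,0,0,0,0,0,-1],[0,0,0,0,0,0,-1]]'
python3 p.py;python3 p2.py; python3 k.py
```

```text
t: 10.75
tcp_pos: [0.4962, -0.04, 0.1864]
tool_rot: [3.068, -0.341, -0.405]
contact_force: [0.6, 0.0, -1.3]
finger_gap: -0.0003
grip_force: 0.0
t: 11.58
tcp_pos: [0.4965, -0.0398, 0.2118]
tool_rot: [3.068, -0.341, -0.404]
contact_force: [-0.1, -0.7, 0.7]
finger_gap: -0.0001
grip_force: 0.0
side 50 [569. -83.  61.] 53 mod72 5.8
side 51 [507. -69.  59.] 53 mod72 4.7
side 55 [601. -29.  59.] 54 mod72 5.8
side 14 [498.  -5.  60.] 57 mod72 5.0
side 57 [560.  19.  59.] 55 mod72 4.6
55 66 [480.  20.  59.]
65 51 [479.   9.  70.]
75 18 [484.  53.  79.]
85 13 [485.  59.  91.]
95 15 [487.  63.  99.]
105 7 [486.  67. 107.]
115 57 [486.  77. 121.]
125 41 [488.  74. 127.]
135 0
```

The wheel is at -36° within about 1° and the pawl is still up. Next I'll go over to the left of the ball.

```bash
python3 -m crank '[[0.044,0.54,0,0,0,0,-1],[0.044,0.54,0,0,0,0,-1],[0.044,0.54,0,0,0,0,-1],[0.044,0.54,0,0,0,0,-1],[0.044,0.54,0,0,0,0,-1],[0.044,0.54,0,0,0,0,-1],[0.044,0.54,0,0,0,0,-1],[0.044,0.54,0,0,0,0,-1],[0,0.54,0,0,0,0,-1],[0,0,0,0,0,0,-1]]'
python3 -m crank '[[0,0,-0.3,0,0,0,-1],[0,0,-0.33,0,0,0,-1],[0,0,-0.33,0,0,0,-1],[0,0,-0.33,0,0,0,-1],[0,0,-0.33,0,0,0,-1],[0,0,-0.33,0,0,0,-1],[0,0,-0.33,0,0,0,-1],[0,0,-0.33,0,0,0,-1],[0,0,-0.33,0,0,0,-1],[0,0,0,0,0,0,-1]]'
python3 - <<'E'
from cell import env
import cv2,numpy as np
c=env.capture("wrist")
s=env.capture("side")
im=np.zeros((300,800,3),np.uint8);im[:,:400]=cv2.resize(c["color"][100:400,150:550],(400,300))[:,:,::-1]
im[:,400:]=cv2.resize(s["color"][170:320,220:420],(400,300),interpolation=3)[:,:,::-1]
cv2.imwrite("pics/a4.png",im)
E
```

```text
t: 12.57
tcp_pos: [0.5069, 0.1082, 0.212]
tool_rot: [3.068, -0.337, -0.404]
contact_force: [-0.2, 0.6, -1.0]
finger_gap: 0.0001
grip_force: 0.0
t: 13.4
tcp_pos: [0.5063, 0.106, 0.1218]
tool_rot: [3.067, -0.341, -0.409]
contact_force: [-0.4, 0.0, -0.6]
finger_gap: 0.0001
grip_force: 0.0
```

View pics/a4.png

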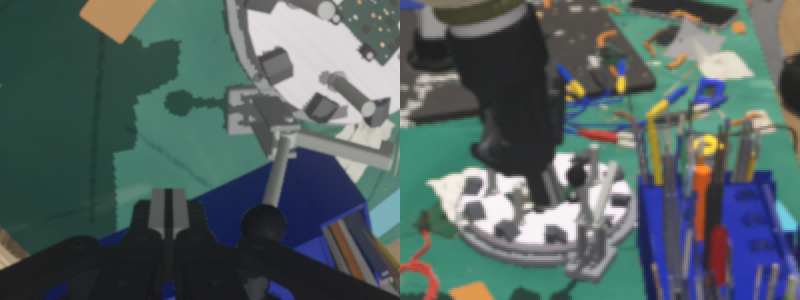

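Left half, wrist view: the ball is at (264,225), right of the fingertips at (170,220). Right half, side view: the ball at (577,176) is lifted, with the finger at (545,185) on its left. I'll push right.

```bash
python3 -m crank '[[-0.036,-0.163,0,0,0,0,-1],[-0.036,-0.163,0,0,0,0,-1],[-0.036,-0.163,0,0,0,0,-1],[-0.036,-0.163,0,0,0,0,-1],[-0.036,-0.163,0,0,0,0,-1],[-0.036,-0.163,0,0,0,0,-1],[-0.036,-0.163,0,0,0,0,-1],[-0.036,-0.163,0,0,0,0,-1],[-0.036,-0.163,0,0,0,0,-1],[0,0,0,0,0,0,-1]]'
python3 k.py
```

```text
t: 14.33
tcp_pos: [0.4972, 0.0612, 0.1238]
tool_rot: [3.067, -0.342, -0.404]
contact_force: [-0.5, 0.8, -0.2]
finger_gap: 0.0
grip_force: 0.0
55 25 [482.  38.  59.]
65 17 [483.  37.  70.]
75 21 [483.  35.  80.]
85 13 [482.  35.  91.]
95 21 [482.  33. 100.]
105 28 [483.  34. 112.]
115 86 [488.  69. 121.]
125 136 [487.  60. 130.]
135 57 [490.  67. 137.]
```

```bash
python3 -m crank '[[-0.022,-0.1,0,0,0,0,-1],[-0.022,-0.1,0,0,0,0,-1],[-0.022,-0.1,0,0,0,0,-1],[-0.022,-0.1,0,0,0,0,-1],[0,0,0,0,0,0,-1],[0,0,0,0,0,0,-1],[0,0,0,0,0,0,-1],[0,0,0,0,0,0,-1],[0,0,0,0,0,0,-1],[0,0,0,0,0,0,-1]]'
python3 k.py
```

```text
t: 15.22
tcp_pos: [0.4947, 0.0501, 0.1238]
tool_rot: [3.068, -0.34, -0.404]
contact_force: [0.9, 0.1, -0.3]
finger_gap: -0.0
grip_force: 0.0
55 24 [483.  37.  60.]
65 20 [482.  34.  70.]
75 21 [482.  31.  81.]
85 19 [480.  29.  90.]
95 24 [481.  27. 100.]
105 28 [482.  27. 112.]
115 88 [485.  60. 122.]
125 151 [485.  47. 130.]
135 43 [492.  61. 137.]
```

```bash
python3 -m crank '[[-0.01,-0.05,0,0,0,0,-1],[-0.01,-0.05,0,0,0,0,-1],[0,0,0,0,0,0,-1],[0,0,0,0,0,0,-1],[0.036,0.163,0,0,0,0,-1],[0.036,0.163,0,0,0,0,-1],[0.036,0.163,0,0,0,0,-1],[0.036,0.163,0,0,0,0,-1],[0.036,0.163,0,0,0,0,-1],[0,0,0.3,0,0,0,-1]]'
python3 -m crank '[[0,0,0.5,0,0,0,-1],[0,0,0.6,0,0,0,-1],[0,0,0.6,0,0,0,-1],[0,0,0.6,0,0,0,-1],[0,0,0.6,0,0,0,-1],[0,0.3,0.2,0,0,0,-1],[0,0.3,0,0,0,0,-1],[0,0.3,0,0,0,0,-1],[0,0.3,0,0,0,0,-1],[0,0,0,0,0,0,-1]]'
python3 k.py; python3 p2.py
python3 - <<'E'
from k import *
c,W=knob("side");o=np.load("pics/side0.npz")
for n,z in(("now",c["color"]),("init",o["color"])):
    pass
im=np.zeros((300,800,3),np.uint8)
im[:,:400]=cv2.resize(o["color"][235:325,250:370],(400,300),interpolation=3)[:,:,::-1]
im[:,400:]=cv2.resize(c["color"][235:325,250:370],(400,300),interpolation=3)[:,:,::-1]
cv2.imwrite("pics/a5.png",im)
def prof(W):
    m=(abs(W[...,0]-.4735)<.012)&(abs(W[...,1]+.015)<.015)&(W[...,2]>.036)&(W[...,2]<.1);return m.sum(),np.percentile(W[m][:,2],[10,50,90]).round(4)
K=o["camera_matrix"];T=o["camera_from_world"];v,u=np.mgrid[:480,:640];d=o["depth"]
q=np.stack([(u-K[0,2])/K[0,0]*d,(v-K[1,2])/K[1,1]*d,d],-1);W0=(q-T[:3,3])@T[:3,:3]
print("arm z init/now",prof(W0),prof(W))
for n in(W0,W):
    m=(abs(n[...,0]-.48)<.015)&(n[...,1]>0)&(n[...,1]<.06)&(n[...,2]>.11)&(n[...,2]<.14);print("ball",m.sum(),np.median(n[m],0))
E
```

```text
t: 16.1
tcp_pos: [0.499, 0.0725, 0.1319]
tool_rot: [3.067, -0.339, -0.408]
contact_force: [0.1, -0.6, 1.0]
finger_gap: -0.0003
grip_force: 0.0
t: 16.93
tcp_pos: [0.499, 0.1094, 0.2248]
tool_rot: [3.068, -0.337, -0.407]
contact_force: [-0.0, 0.8, 0.0]
finger_gap: -0.0
grip_force: 0.0
55 29 [483.  37.  57.]
65 21 [482.  33.  71.]
75 19 [482.  32.  79.]
85 22 [481.  29.  90.]
95 19 [482.  27. 100.]
105 19 [480.  25. 109.]
115 27 [480.  26. 122.]
125 70 [479.  25. 130.]
135 4 [479.  20. 136.]
side 49 [569. -83.  59.] 53 mod72 6.3
side 18 [509. -67.  57.] 50 mod72 5.1
side 55 [601. -29.  58.] 54 mod72 6.0
side 59 [501.  -5.  58.] 54 mod72 3.5
side 57 [559.  19.  57.] 55 mod72 4.9
arm z init/now (np.int64(55), array([0.0403, 0.0458, 0.0486])) (np.int64(55), array([0.041 , 0.0461, 0.0483]))
ball 110 [0.47923429 0.02489857 0.12775196]
ball 110 [0.47939565 0.0249176  0.12773695]
```

View pics/a5.png

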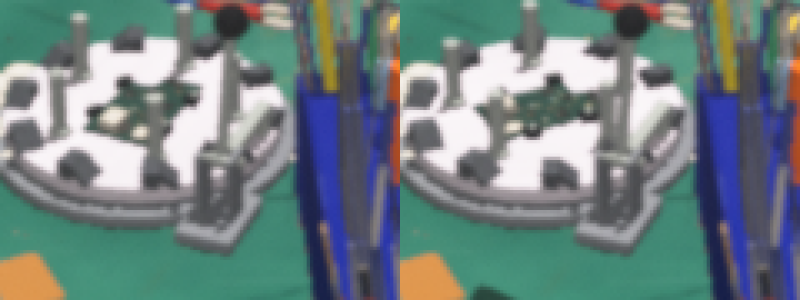

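The before (left) and after (right) side views match: the ball is at (232,22) and (632,22), and the base and teeth look the same. The posts have turned one notch clockwise, the pawl arm is back at its original height, and the robot is clear of everything.

```bash
python3 -c "
from cell import env
print(env.sign_off())"
```

```text
the job is handed in; nothing more can be done
None
```

The wheel is back one notch (36° clockwise, to within about 1°), the pawl has dropped into the next gap at its original height, and the job was handed in at about 17 s with the robot touching nothing.

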